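# Unpack a stone sample and return its spacer plate to the pile

## Robot

A 6-joint arm with a two-finger parallel gripper is mounted at the origin on the work surface; the furniture and walls round the work are solid. World frame = base frame: x ahead of the robot, y to its left, z up, the work surface at z = 0. Lengths are in m, angles in rad, forces in N, time in s.
With the tool pointing down it reaches from about 0.35 to 0.975 m from the base axis. Payload 7.1 kg.
Tool frame: the origin (TCP) lies midway between the tips of the shut fingers; the grasp point (between the pads) lies 19 mm behind it; z points along the fingers, x is the direction in which the jaws open and shut, and the axes are right-handed (so a half turn about z gives the same grasp; the last joint's range is limited). The gripper opens to 88 mm and grips with 3 to 60 N. Pads are 20 mm wide; open, the fingers measure 115 mm over their backs; the gripper's body (75 mm by 178 mm) begins 61 mm behind the grasp point.
Start: joints at [1.316, 0.423, 1.63, -0, 1.089, -0.019], TCP at [0.146, 0.608, 0.189] pointing down, gripper open.
Joint ranges: [-3, 3], [-0.9, 2.11], [0.09, 2.58], [-1.31, 4.45], [0.11, 2.69], [-2.54, 2.54]. Speed limits (rad/s): [2.39, 2.39, 3.01, 3.14, 3.14, 3.14].

## Interface

Orientations are given as a unit quaternion [w, x, y, z].
In Python, from station import move_pose, movel, movej, command_gripper, wait, inverse_kinematics, read_camera, camera_info, MotionError, job_done, get_time, get_joint_pos, get_qvel, get_effort, get_tcp_pos, get_ee_rot, get_ft_force, get_ft_torque, get_grip_width gives the robot as it stands. Calls block until the motion is done:
- move_pose(position, orientation): joint-space move of the TCP to a pose.
- movel(position, frame=None, v=0.15, until_force=None): straight line of the TCP; frame=None keeps the orientation; v is the mean speed in m/s. With until_force (N) it stops when the force on the tool has changed by that much, and returns True; else False.
- movej(angles): joint-space move.
- command_gripper(opening): opening from 0.0 (shut) to 1.0 (fully open); the grip force is fixed at half the most; returns when the fingers have stopped.
- wait(seconds).
- inverse_kinematics(position, orientation): joint angles nearest the present ones, or None.
- read_camera(name): name is "scene" or "side" or "wrist"; returns the picture (400x640x3 uint8, red, green, blue); there is no depth.
- camera_info(name): a dict with "intrinsics" (3x3 intrinsics, pixels), "dist" ([k1, k2, p1, p2, k3] as OpenCV has them; the pictures are not rectified), "T" (4x4, takes a point from camera to world coordinates); the wrist camera has in their place "tool_from_camera" (4x4, takes a point from camera to tool coordinates, whose origin is the TCP and whose axes are the tool frame's). Camera axes: x right, y up, looking along -z (the intrinsics and any distortion apply to the point x, -y, -z); pixel columns grow to the right and rows downward; lengths in m; the calibration is good to about 2 mm. A picture is of the moment at which its call begins: read the wrist's pose just before it. camera_info takes no time and is no camera call.
A pose or a line that the arm cannot do raises MotionError and nothing moves.
- job_done(): hands the job in, once; it reports no verdict.
Readings, each from a call of its own:
- get_time(): time.
- get_joint_pos(): joint angles.
- get_qvel(): joint speeds.
- get_effort(): joint torques, N m.
- get_tcp_pos(): TCP position.
- get_ee_rot(): TCP orientation.
- get_ft_force(): force on the tool from outside, world axes, zero at the start.
- get_ft_torque(): the same for the moment, N m.
- get_grip_width(): opening from 0.0 (shut) to 1.0 (fully open).
Only numpy, scipy, OpenCV 4.12 (cv2) and the standard library are available. Lean on these libraries where they do the work, as an engineer would, in place of code of your own. Each camera call takes 0.05 s, during which the arm holds its last target.

## Task

Unpack the stack in which a wooden spacer plate is sandwiched between two granite sample tiles: lift the upper tile off and lay it flat in the middle of the black rubber pad of the inspection board, then lift the spacer plate out and lay it squarely on top of the pile of two spacer plates, edges in line. Set both down rather than dropping them, and do not push the pile out of place.

Things in the scene. Friction and masses are not known exactly. Their poses are not given: they have to be found in the camera images.
- top_tile_center (a point): Centre (half-way up) of the upper grey granite sample tile, a square plate 56 x 56 mm and 10 mm thick, lying on the spacer at the start. Its x and y axes run parallel to its edges, z is up. Its edges are nearly parallel to the spacer's. Weighs about 0.1 kg.
- spacer_center (a point): Centre (half-way up) of the wooden spacer plate in the stack, 60 mm along its x axis, 84 mm along its y axis, 12 mm thick, z up. At the start it lies between the upper tile and a second equal granite tile (56 x 56 x 10 mm) that lies on the work surface. The tile above it and the tile below it are centred on it within a few mm. Weighs about 0.05 kg.
- pile_top_center (a point): Centre (half-way up) of the upper plate of the pile of two loose wooden spacer plates, each the same as the spacer: 60 mm along x, 84 mm along y, 12 mm thick. The pile's top face is 6 mm above this point, 24 mm above the work surface.
- pad (a point): Middle of the upper face of the black rubber pad (90 x 90 mm, square) on the inspection board, a fixed wooden board 110 x 110 mm; the pad's face is level, 17 mm above the work surface, with no rim. x and y axes parallel to its edges, z up.

How it is judged:
On the way, in this order (a step that is already met when the one before it is completed fails the run):
1. the upper tile lies flat on the rubber pad, released (horizontal distance between top_tile_center and pad below 0.018 m and z of top_tile_center in the frame of pad below 0.008 m and angle between top_tile_center's own z axis and vertical below 0.1 rad and contact force between the fingers and top_tile below 0.1 N), for 0.2 s.
2. the spacer plate lies on the pile, released (horizontal distance between spacer_center and pile_top_center below 0.016 m and z of spacer_center in the frame of pile_top_center between 0.009 and 0.015 m and angle between the x axis of spacer_center and the x axis of pile_top_center, either way round below 0.2 rad and contact force between the fingers and spacer below 0.1 N), for 0.2 s.
At the end, for the whole second after the job is handed in: The tile that was uppermost lies flat on the rubber pad, its centre within 18 mm of the pad's middle; the spacer plate lies flat on the pile of two plates, its centre within 16 mm of that of the plate below and its edges in line with it within 0.2 rad (11 degrees); both are released and at rest (horizontal distance between top_tile_center and pad below 0.018 m and z of top_tile_center in the frame of pad below 0.008 m and angle between each of top_tile_center, spacer_center's own z axis and vertical below 0.1 rad and linear speed of each of top_tile, spacer below 0.02 m/s and horizontal distance between spacer_center and pile_top_center below 0.016 m and z of spacer_center in the frame of pile_top_center between 0.009 and 0.015 m and angle between the x axis of spacer_center and the x axis of pile_top_center, either way round below 0.2 rad); the robot touches nothing.
It fails at once if the tile is dropped (falls free faster than 0.7 m/s, a drop of 25 mm) (linear speed of top_tile above 0.7 m/s and contact force between the fingers and top_tile below 0.05 N).
It fails at once if the spacer plate is dropped (falls free faster than 0.7 m/s, a drop of 25 mm) (linear speed of spacer above 0.7 m/s and contact force between the fingers and spacer below 0.05 N).
It fails at once if the pile is pushed more than 25 mm out of place (distance of pile_top_center from where it was at the start of the episode above 0.025 m).
It also fails if it takes over 56 s, if anything falls off the work surface, if the arm or the gripper's body presses on something with over 40 N, if the wrist force passes 120 N, or if a joint passes its speed limit or range.

## Working session

There is one attempt and no reset: what is moved stays moved. The work goes in short steps, each a Python script; the robot and the scene stay as the last script left them, time stands still between calls to the robot, and variables do not carry over. Pictures are saved under pics/ and viewed, and the job is handed in when it is done.

```bash
mkdir -p pics; ls; python3 - <<'E'
from station import *
import cv2
for n in ("scene","side","wrist"):
    i=read_camera(n); cv2.imwrite(f"pics/a_{n}.png",i[:,:,::-1])
    c=camera_info(n); print(n,{k:(v.tolist() if hasattr(v,'tolist') else v) for k,v in c.items()})
print(get_time(),get_tcp_pos(),get_ee_rot())
E
```

```text
pics
scene {'intrinsics': [[449.24711404287154, 0.0, 311.5865373283056], [0.0, 449.24711404287154, 200.13494509198895], [0.0, 0.0, 1.0]], 'dist': [-0.0748568237946781, 0.0, 0.0, 0.0, 0.0], 'T': [[0.6240895960922185, 0.5844021054017874, -0.5186389449813905, -0.0644739976863634], [-0.7811587254041599, 0.45187050631814357, -0.43081793282630765, -0.48397671552406146], [-0.0174132643234913, 0.6740083268934762, 0.7385184855532443, 0.9065550527373565], [0.0, 0.0, 0.0, 1.0]]}
side {'intrinsics': [[468.8296653291193, 0.0, 320.59290107583774], [0.0, 468.8296653291193, 191.8434935554694], [0.0, 0.0, 1.0]], 'dist': [-0.08659803788804761, 0.0, 0.0, 0.0, 0.0], 'T': [[-0.9683660584802729, 0.15342178522601999, -0.19679667832928813, 0.3176586296062201], [-0.2494713767252017, -0.6128908064347612, 0.7497525535685626, 0.8092802516055314], [-0.00558649963866356, 0.7751300634124632, 0.6317769984859991, 0.7134393813425871], [0.0, 0.0, 0.0, 1.0]]}
wrist {'intrinsics': [[343.2398310336396, 0.0, 326.4839050577658], [0.0, 343.2398310336396, 201.18370141156413], [0.0, 0.0, 1.0]], 'dist': [0.011444920923624629, 0.0, 0.0, 0.0, 0.0], 'tool_from_camera': [[0.9999999529046837, -0.0001193983283165928, -0.00028272719570456375, 0.0003144125932622588], [-0.0001958155544816503, -0.9575686514376439, -0.28820520370069425, -0.07908651920896446], [-0.00023631947998166186, 0.28820524548996185, -0.9575686297206963, -0.1969879060823778], [0.0, 0.0, 0.0, 1.0]]}
0.15 [0.14587249 0.60727439 0.18820232] [ 3.38933060e-04  7.85381980e-01  6.19011167e-01 -4.53047001e-04]
```

View pics/a_scene.png

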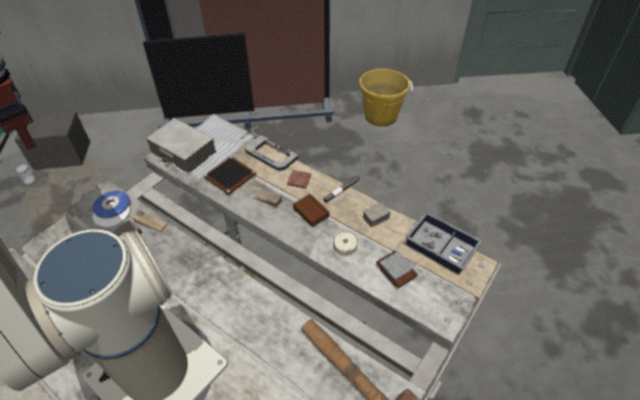

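View pics/a_side.png

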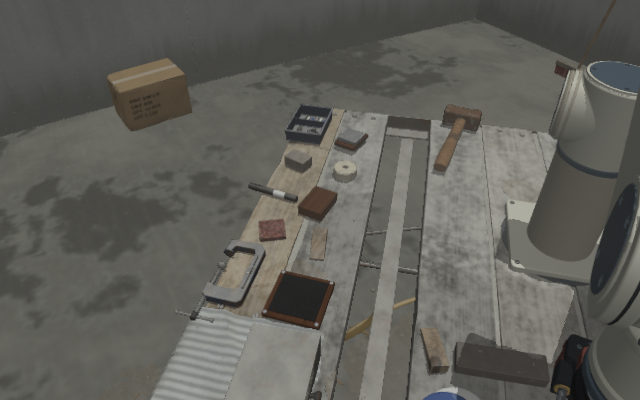

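View pics/a_wrist.png

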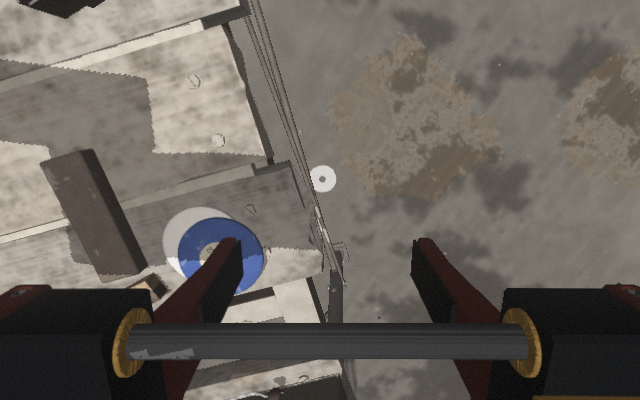

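The scene picture shows the pad board at about (230,175), the pile at (311,210) and the stack at (397,267). In the side picture they are at (300,297), (317,203) and (350,139). I'll get rough positions from both views first.

```bash
cat > h.py <<'E'
import numpy as np, cv2
from station import *
def R_of(q):
    from scipy.spatial.transform import Rotation as R
    return R.from_quat([q[1],q[2],q[3],q[0]]).as_matrix()
def ray(name,uv,T=None):
    c=camera_info(name); K=np.array(c['intrinsics']); d=np.array(c['dist'])
    p=cv2.undistortPoints(np.array(uv,float).reshape(-1,1,2),K,d).reshape(-1,2)
    if T is None: T=np.array(c['T'])
    v=np.c_[p[:,0],-p[:,1],-np.ones(len(p))]@T[:3,:3].T
    return T[:3,3],v
def plane(name,uv,z,T=None):
    o,v=ray(name,uv,T); return o+v*((z-o[2])/v[:,2])[:,None]
def wristT():
    T=np.eye(4);T[:3,:3]=R_of(get_ee_rot());T[:3,3]=get_tcp_pos()
    return T@np.array(camera_info('wrist')['tool_from_camera'])
def snap(f):
    T=wristT(); i=read_camera('wrist'); cv2.imwrite(f'pics/{f}.png',i[:,:,::-1]); np.save(f'pics/{f}.npy',T); return i,T
def down(yaw): # tool z down, tool x at yaw in world
    from scipy.spatial.transform import Rotation as R
    c,s=np.cos(yaw),np.sin(yaw)
    q=R.from_matrix(np.array([[c,s,0],[s,-c,0],[0,0,-1]])).as_quat()
    return [q[3],q[0],q[1],q[2]]
E
python3 - <<'E'
from h import *
print(plane('scene',[(230,175),(311,209),(400,264)],0.02)); print(plane('side',[(300,297),(317,201),(351,137)],0.02))
p=plane('scene',[(230,175),(311,209),(400,264)],0.02)
for x in p:
  for yaw in (0,1.57): print(x[:2],np.hypot(*x[:2]),inverse_kinematics([x[0],x[1]+.0,0.3],down(yaw)))
E
```

```text
[[ 0.49193302  0.27660439  0.02      ]
 [ 0.53256987  0.01475209  0.02      ]
 [ 0.52630545 -0.25988543  0.02      ]]
[[ 0.49395165  0.29263653  0.02      ]
 [ 0.53336534  0.02043775  0.02      ]
 [ 0.51220274 -0.2639013   0.02      ]]
[0.49193302 0.27660439] 0.5643652067694774 [ 4.91135574e-01  2.22510916e-01  1.64996036e+00 -4.44089210e-16
  1.26912138e+00  4.91135574e-01]
[0.49193302 0.27660439] 0.5643652067694774 [ 4.91135574e-01  2.22510916e-01  1.64996036e+00 -4.44089210e-16
  1.26912138e+00 -1.07886443e+00]
[0.53256987 0.01475209] 0.5327741433120131 [ 5.35495655e-03  1.70504019e-01  1.71500395e+00 -4.44089210e-16
  1.25608469e+00  5.35495655e-03]
[0.53256987 0.01475209] 0.5327741433120131 [ 5.35495655e-03  1.70504019e-01  1.71500395e+00 -4.44089210e-16
  1.25608469e+00 -1.56464504e+00]
[ 0.52630545 -0.25988543] 0.5869734782009063 [-4.78943779e-01  2.59432503e-01  1.60179354e+00 -4.44089210e-16
  1.28036661e+00 -4.78943779e-01]
[ 0.52630545 -0.25988543] 0.5869734782009063 [-4.78943779e-01  2.59432503e-01  1.60179354e+00 -4.44089210e-16
  1.28036661e+00 -2.04894378e+00]
```

The two views agree within 1–2 cm, which is enough to go and look. Next I'll take wrist pictures over each one.

```bash
python3 - <<'E'
from h import *
for n,p,y in (('pad',(.493,.285),.5),('pile',(.533,.017),0),('stack',(.52,-.262),-.48)):
    move_pose([p[0],p[1],.25],down(y)); i,T=snap('w_'+n); print(get_time())
    cv2.imwrite('pics/c_%s.png'%n,cv2.resize(i[60:310,170:480,::-1],None,fx=2.4,fy=2.4))
E
```

```text
1.9417
3.0417
4.175
```

View pics/c_pad.png

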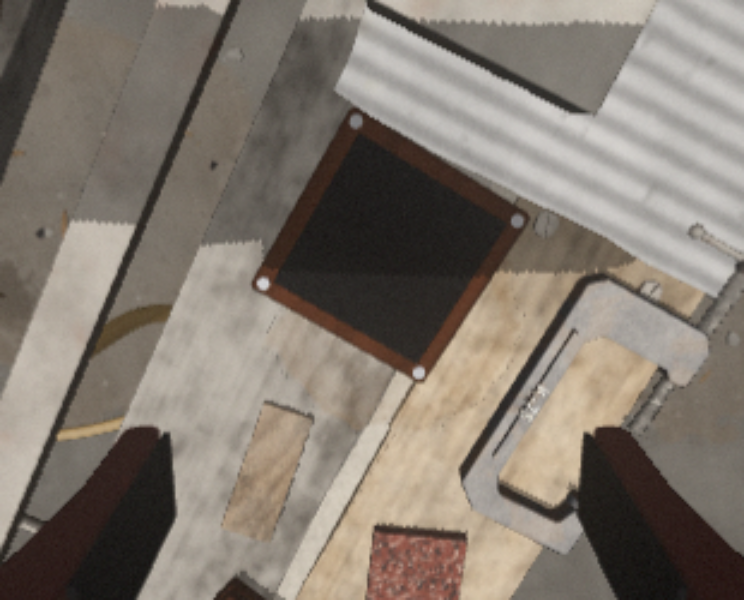

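View pics/c_pile.png

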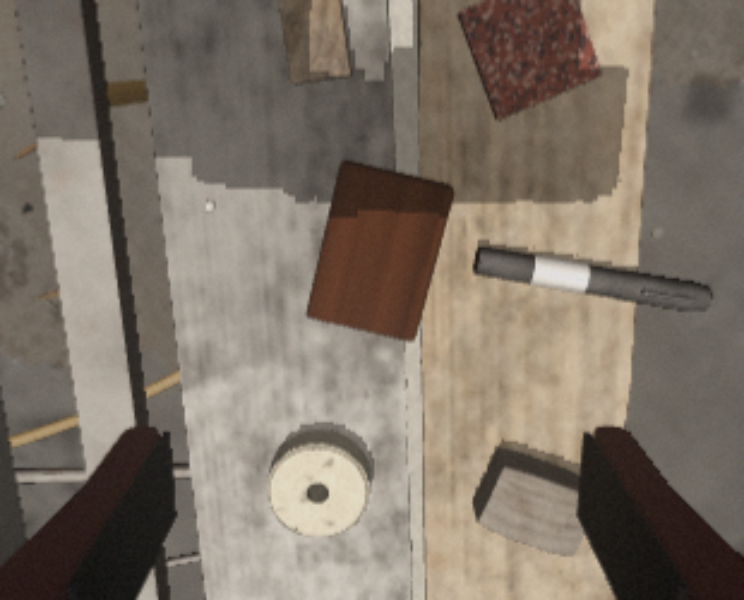

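View pics/c_stack.png

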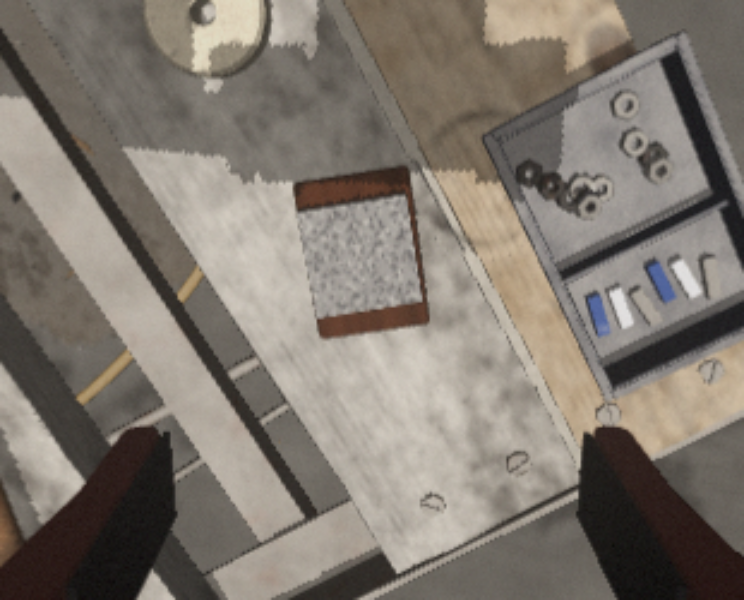

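The pictures show the pad corners at crop pixels of about (362,134), (500,218), (413,360) and (277,276). The pile top is around (380,250), and the tile around (362,257) with brown spacer strips showing above and below it. I'll segment these to get the corners.

```bash
cat > seg.py <<'E'
from h import *
def quad(mask,near):
    mask=cv2.morphologyEx(mask,cv2.MORPH_OPEN,np.ones((3,3)));mask=cv2.morphologyEx(mask,cv2.MORPH_CLOSE,np.ones((3,3)))
    cs,_=cv2.findContours(mask,cv2.RETR_EXTERNAL,cv2.CHAIN_APPROX_NONE)
    cs=[c for c in cs if cv2.contourArea(c)>300 and cv2.pointPolygonTest(cv2.convexHull(c),near,False)>=0]
    c=max(cs,key=cv2.contourArea); h=cv2.convexHull(c)
    for e in np.arange(1,20,.5):
        a=cv2.approxPolyDP(h,e,True)
        if len(a)<=4: break
    a=a.reshape(-1,2).astype(float)
    # refine: fit line to contour points along each side's middle
    pts=c.reshape(-1,2).astype(float); L=[]
    for k in range(4):
        p,q=a[k],a[(k+1)%4]; t=(q-p)/np.linalg.norm(q-p); n=np.array([-t[1],t[0]])
        s=(pts-p)@t; d=abs((pts-p)@n); l=np.linalg.norm(q-p)
        m=(s>.12*l)&(s<.88*l)&(d<3)
        vx,vy,x,y=cv2.fitLine(pts[m].astype(np.float32),cv2.DIST_HUBER,0,.01,.01).ravel()
        L.append(np.cross([x,y,1],[x+vx,y+vy,1]))
    o=[]
    for k in range(4):
        x=np.cross(L[k-1],L[k]); o.append(x[:2]/x[2])
    o=np.array(o); ctr=o.mean(0)
    # contours run through border pixel centres: grow by half a pixel
    return o+0.5*np.sign(o-ctr)*0.7, cv2.contourArea(c)
def report(n,uv,z,T):
    P=plane('wrist',uv,z,T); e=np.roll(P,-1,0)-P; l=np.linalg.norm(e,axis=1); a=np.degrees(np.arctan2(e[:,1],e[:,0]))
    print(n,'ctr',P.mean(0).round(4),'sides',(l*1e3).round(1),'ang',a.round(1)); return P
def masks(i):
    hsv=cv2.cvtColor(i,cv2.COLOR_RGB2HSV); I=i.astype(int)
    brown=((I[:,:,0]-I[:,:,2]>18)&(I[:,:,0]>1.6*I[:,:,2])&(I[:,:,0]<150)).astype(np.uint8)*255
    dark=((I.max(2)<55)&(I[:,:,0]-I[:,:,2]<12)).astype(np.uint8)*255
    return brown,dark
E
python3 - <<'E'
from seg import *
L=lambda n:(cv2.imread(f'pics/w_{n}.png')[:,:,::-1].copy(),np.load(f'pics/w_{n}.npy'))
cr=lambda x,y:(170+x/2.4,60+y/2.4)
i,T=L('pad'); b,d=masks(i); uv,A=quad(d,cr(390,250)); print(uv.round(1)); report('pad',uv,.017,T)
i[0:0]; 
i,T=L('pile'); b,d=masks(i); uv,A=quad(b,cr(380,250)); print(uv.round(1)); report('pile',uv,.024,T)
i,T=L('stack'); b,d=masks(i)
uvs=np.array([cr(*p) for p in [(295,183),(408,167),(428,321),(321,337)]]); report('spacer hand',uvs,.022,T)
uv=np.array([cr(*p) for p in [(303,210),(410,193),(424,303),(318,320)]]); report('tile hand',uv,.032,T)
uv,A=quad(b,cr(362,250)); print(uv.round(1)); report('spacer',uv,.022,T)
# tile: grey pixels inside spacer hull
m=np.zeros(b.shape,np.uint8); cv2.fillPoly(m,[uvs.round().astype(int)],255); m=cv2.dilate(m,np.ones((3,3)))
g=((cv2.subtract(i[:,:,0],i[:,:,2])<18)&(i.max(2)>90)).astype(np.uint8)*255
cv2.imwrite('pics/m.png',cv2.resize(np.hstack([b,g&m])[100:220],None,fx=.6,fy=.6) if 0 else np.hstack([b[100:220,250:400],(g&m)[100:220,250:400],d[100:220,250:400]]))
uv,A=quad(g&m,cr(362,250)); print(uv.round(1)); report('tile',uv,.032,T)
E
```

```text
[[318.9 115.2]
 [380.6 153. ]
 [343.  210. ]
 [284.1 176.8]]
pad ctr [0.4994 0.2876 0.017 ] sides [89.8 88.3 88.2 88.8] ang [ -2.1 -92.8 178.3  88.2]
[[312.  127.1]
 [358.9 137.9]
 [342.2 201.4]
 [297.3 191. ]]
pile ctr [0.5347 0.0172 0.024 ] sides [58.5 83.1 59.2 82.3] ang [ -12.7 -103.3  166.5   76.2]
spacer hand ctr [ 0.5138 -0.2594  0.022 ] sides [58.  81.7 58.1 82.7] ang [ -19.5 -109.2  161.4   70.7]
tile hand ctr [ 0.5143 -0.2595  0.032 ] sides [54.3 57.1 56.  57.6] ang [ -18.4 -109.4  162.    69. ]Traceback (most recent call last):
  File "<stdin>", line 10, in <module>
  File "seg.py", line 6, in quad
    c=max(cs,key=cv2.contourArea); h=cv2.convexHull(c)
ValueError: max() iterable argument is empty
```

```bash
python3 -c "
import cv2
i=cv2.imread('pics/w_stack.png');cv2.imwrite('pics/z1.png',cv2.resize(i[115:215,280:380],None,fx=6,fy=6,interpolation=cv2.INTER_NEAREST))"
```

```text
(no output)
```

View pics/z1.png

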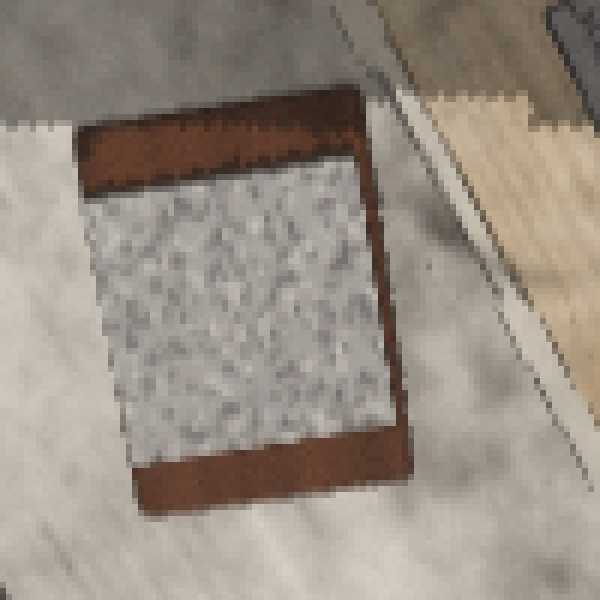

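All the sizes check out: pad about 89 mm, pile 59x83, spacer 58x82 and tile 56x57. The stack is at (0.514, -0.2595) with its y axis at 70.8°. I'll grip the tile across y, above the spacer's overhang, using a light touch on the spacer to find the height.

```bash
python3 - <<'E'
from h import *
q=down(np.radians(70.8)); x,y=.5142,-.2595
command_gripper(.78); print(get_grip_width())
move_pose([x,y,.08],q); f0=get_ft_force()
movel([x,y,.032],v=.06)
r=movel([x,y,.021],v=.012,until_force=2.0)
p=get_tcp_pos(); print('touch',r,p,get_ft_force()-f0)
z=p[2]+.0015 if r else .0235
movel([x,y,z],v=.02); print(get_tcp_pos())
command_gripper(0.0); print('grip',get_grip_width()*88, get_ft_force()-f0,get_time())
i,T=snap('g1')
E
```

```text
0.7732813095150285
touch False [ 0.51423546 -0.25952605  0.02104243] [ 0.28407278  0.40298521 -0.3615239 ]
[ 0.51439688 -0.25960541  0.02378372]
grip 0.6317626508562557 [-0.75039716 -0.27468173  0.21125841] 9.6
```

View pics/g1.png

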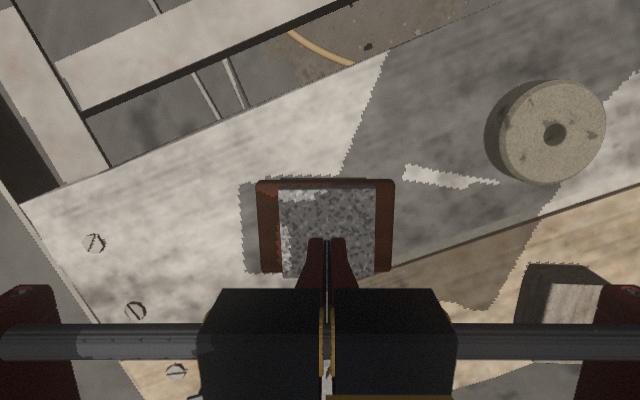

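The fingers shut completely (0.6 mm) without catching the tile. The picture shows the tile still on the spacer around (327,232) with the fingertips in front of it. I need to find out why before moving on.

```bash
python3 - <<'E'
from h import *
T=np.load('pics/g1.npy')
uv=[(281,190),(374,187),(375,277),(284,277)]
for z in (.032,.02): 
    P=plane('wrist',uv,z,T); print(P.mean(0),np.linalg.norm(np.roll(P,-1,0)-P,axis=1))
    P=plane('wrist',[(257,184),(393,181),(393,271),(258,272)],z-.01,T); print('sp',P.mean(0),np.linalg.norm(np.roll(P,-1,0)-P,axis=1))
print(T[:3,3])
a=[]
for n,b in (('scene',(360,220)),('side',(300,90))):
    i=read_camera(n)[:,:,::-1]; c=i[b[1]:b[1]+90,b[0]:b[0]+100]; a.append(cv2.resize(c,None,fx=4,fy=4,interpolation=cv2.INTER_CUBIC))
cv2.imwrite('pics/g1b.png',np.hstack(a))
i=cv2.imread('pics/g1.png')[165:305,220:420]; cv2.imwrite('pics/g1c.png',cv2.resize(i,None,fx=4,fy=4,interpolation=cv2.INTER_CUBIC))
print(get_tcp_pos(),get_ee_rot(),get_joint_pos())
E
```

```text
[ 0.51300491 -0.25741704  0.032     ] [0.05276988 0.05706984 0.05586579 0.05523967]
sp [ 0.51261514 -0.25938336  0.022     ] [0.08080166 0.05946224 0.08681405 0.05831088]
[ 0.51767788 -0.2589592   0.02      ] [0.05612903 0.0607027  0.05942202 0.05875604]
sp [ 0.51702915 -0.26096669  0.01      ] [0.08568611 0.06305672 0.09206195 0.06183576]
[ 0.43959571 -0.2331908   0.22051166]
[ 0.5141985  -0.25949265  0.02349246] [ 1.88550009e-06  8.15115725e-01  5.79298157e-01 -1.37640062e-06] [-4.88024319e-01  5.87209028e-01  1.82861922e+00 -6.25474681e-06
  7.25762271e-01 -1.72375442e+00]
```

View pics/g1b.png

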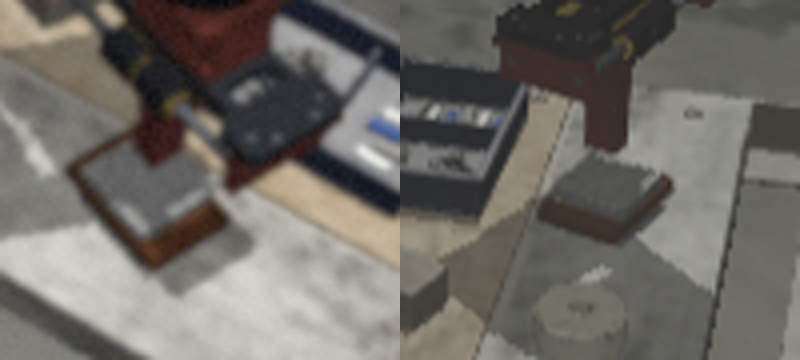

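View pics/g1c.png

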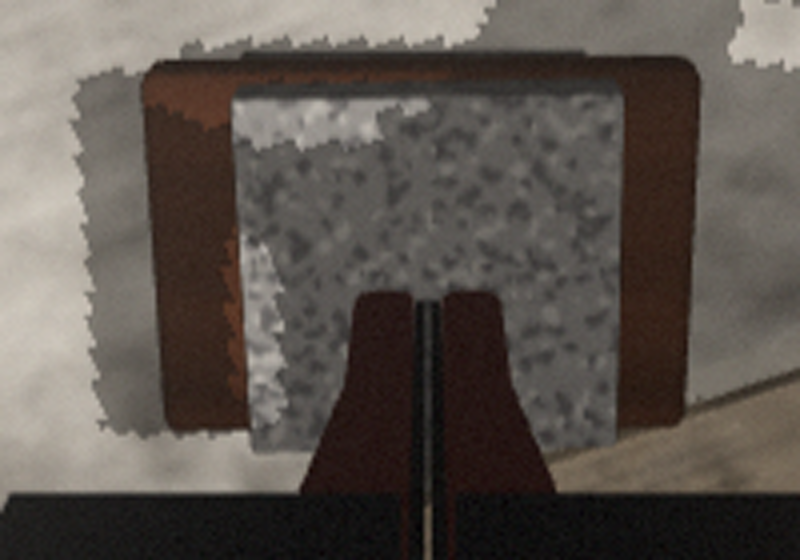

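The side view shows the fingertips still well above the tile. I'll triangulate the tips from both fixed cameras and compare that with the reported TCP.

```bash
cat >> h.py <<'E'
def tri(a,b):
    o1,v1=ray('scene',[a]);o2,v2=ray('side',[b]);v1=v1[0]/np.linalg.norm(v1);v2=v2[0]/np.linalg.norm(v2)
    s=np.linalg.lstsq(np.c_[v1,-v2],o2-o1,rcond=None)[0]
    p,q=o1+v1*s[0],o2+v2*s[1]; return (p+q)/2,np.linalg.norm(p-q)
E
python3 - <<'E'
from h import *
print('tip',tri((360+150/4,220+163/4),(300+205/4,90+150/4)))
# stack corners: scene left/ bottom/right of tile top ; side
def proj(n,P):
    c=camera_info(n);T=np.linalg.inv(np.array(c['T']));p=T[:3,:3]@np.array(P)+T[:3,3]
    r=cv2.projectPoints(np.array([[p[0],-p[1],-p[2]]]),np.zeros(3),np.zeros(3),np.array(c['intrinsics']),np.array(c['dist']))[0].ravel()
    return r
for n,o in (('scene',(360,220)),('side',(300,90))):
    for P in ([.5142,-.2595,.0235],[.5142,-.2595,.0335],[.5142,-.2595,.0435]):
        print(n,P,proj(n,P),(proj(n,P)-o)*4)
E
```

```text
tip (array([ 0.5105424 , -0.25891036,  0.05242071]), np.float64(0.0027720786183558738))
scene [0.5142, -0.2595, 0.0235] [397.36205131 266.46919751] [149.44820525 185.87679005]
scene [0.5142, -0.2595, 0.0335] [397.90270977 264.05065751] [151.61083909 176.20263004]
scene [0.5142, -0.2595, 0.0435] [398.45077069 261.59686913] [153.80308275 166.3874765 ]
side [0.5142, -0.2595, 0.0235] [350.00264496 136.66142678] [200.01057983 186.64570713]
side [0.5142, -0.2595, 0.0335] [350.12415572 133.53720559] [200.49662286 174.14882236]
side [0.5142, -0.2595, 0.0435] [350.24661092 130.38313389] [200.98644368 161.53253558]
```

The tips triangulate to z of about 0.05, while the TCP reads 0.0235. That's a real discrepancy. I'll check the cameras against surfaces of known height using the clean first pictures, and then take a clearer look at the tips.

```bash
python3 - <<'E'
from h import *
def crop(f,x,y,w=60,h=56,k=6):
    i=cv2.imread(f); return cv2.resize(i[y:y+h,x:x+w],None,fx=k,fy=k,interpolation=cv2.INTER_CUBIC)
cv2.imwrite('pics/k1.png',np.hstack([crop('pics/a_scene.png',367,240),crop('pics/a_side.png',320,110)]))
cv2.imwrite('pics/k2.png',np.hstack([crop('pics/a_scene.png',200,148),crop('pics/a_side.png',260,264,80,66)[:336]]))
for n in ('scene','side'): cv2.imwrite(f'pics/b_{n}.png',read_camera(n)[:,:,::-1])
cv2.imwrite('pics/k3.png',np.hstack([crop('pics/b_scene.png',367,220,60,75),crop('pics/b_side.png',320,85,60,75)]))
E
```

```text
(no output)
```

View pics/k1.png

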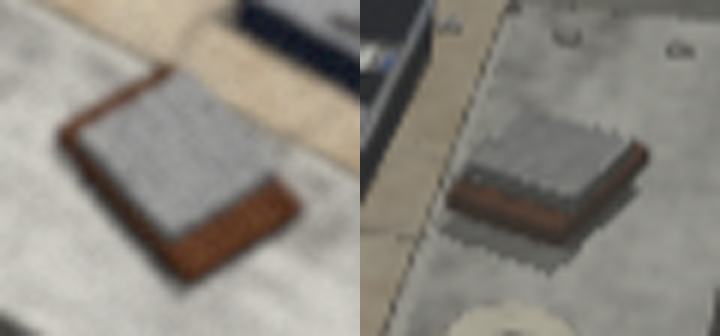

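View pics/k2.png

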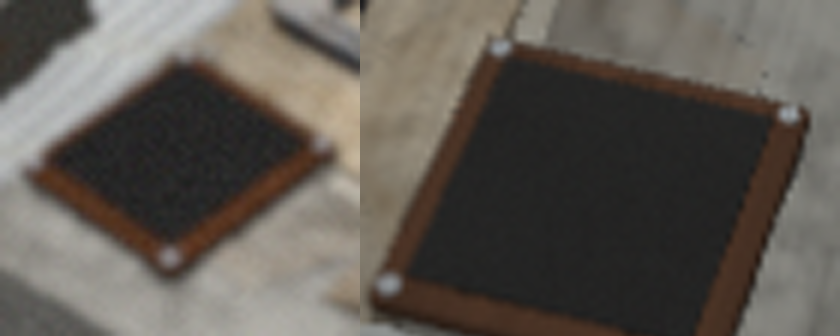

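View pics/k3.png

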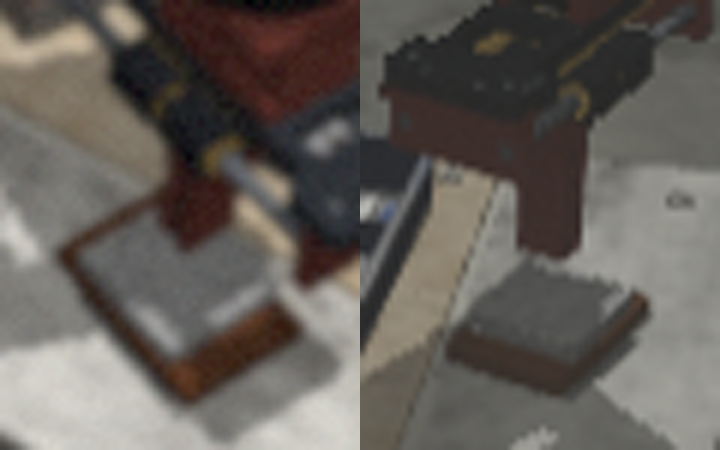

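```bash
python3 - <<'E'
from h import *
S=lambda x,y:(367+x/6,240+y/6); D=lambda x,y:(320+(x-360)/6,110+y/6)
for n,a,b in (('left tile',(80,130),(575,197)),):pass
# tile corner correspondences: scene left=(-x,+y), top=(+x,+y)..., side right=(-x..)
print('tile ctr',tri(S(176,153),D(554,155)))
P=lambda x,y:(200+x/6,148+y/6); Q=lambda x,y:(260+(x-360)/6,264+y/6)
for a,b in (((322,147),(500,47)),((170,257),(788,115)),((187,57),(388,285))): print('screw',tri(P(*a),Q(*b)))
print('tip',tri((400.3,261.3),(351.3,127.5)))
E
```

```text
tile ctr (array([ 0.50899853, -0.2576135 ,  0.02947784]), np.float64(0.0036345611041291017))
screw (array([0.54515922, 0.23588306, 0.01267184]), np.float64(0.0005191587507829553))
screw (array([0.44790476, 0.24071626, 0.01346066]), np.float64(0.0022273566387403083))
screw (array([0.5499445 , 0.33394344, 0.01231193]), np.float64(0.0023088873118944846))
tip (array([ 0.5126907 , -0.26417131,  0.05021534]), np.float64(0.0005210160622808324))
```

The pad screws come out at z of about 0.013, which is plausible, so the cameras are sound. The tips really are about 26 mm above where the TCP readout puts them. Sideways the fingers are centred on the tile within about 0.5 mm. I'll reopen and feel downward slowly for the spacer, checking with a picture.

```bash
python3 - <<'E'
from h import *
x,y=.5142,-.2595
command_gripper(.78); f0=get_ft_force(); print(get_tcp_pos(),get_grip_width(),f0)
r=movel([x,y,.010],v=.015,until_force=2.0)
print(r,get_tcp_pos(),get_ft_force()-f0,get_time())
def crop(i,x,y,w=60,h=75,k=6): return cv2.resize(i[y:y+h,x:x+w,::-1],None,fx=k,fy=k,interpolation=cv2.INTER_CUBIC)
cv2.imwrite('pics/k4.png',np.hstack([crop(read_camera('scene'),367,220),crop(read_camera('side'),320,85)]))
E
```

```text
[ 0.51420269 -0.25946963  0.02350003] 0.7829811511324497 [-0.6293703  -0.52945834  0.02392428]
False [ 0.51432256 -0.25957014  0.01011262] [1.00615346 0.29923068 0.12092962] 12.0333
```

View pics/k4.png

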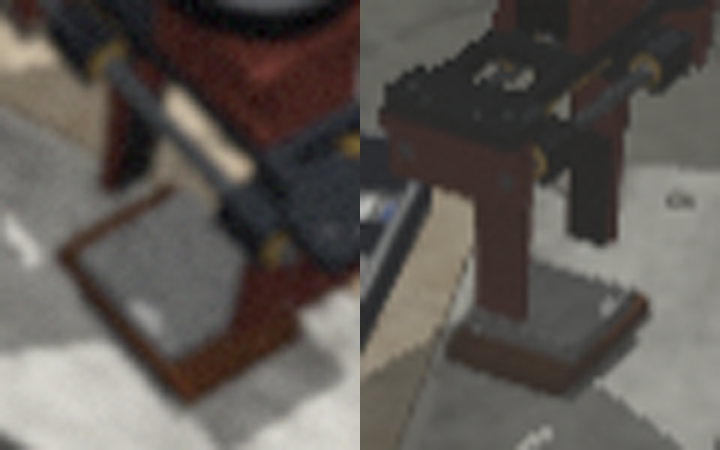

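The tips are still above the spacer: the near fingertip is at (500,318) and the far one at (595,242), in step with the z offset. I'll carry on feeling downward.

```bash
python3 - <<'E'
from h import *
x,y=.5142,-.2595
f0=get_ft_force()
r=movel([x,y,-.010],v=.013,until_force=2.0)
print(r,get_tcp_pos(),get_ft_force()-f0,get_time())
def crop(i,x,y,w=60,h=75,k=6): return cv2.resize(i[y:y+h,x:x+w,::-1],None,fx=k,fy=k,interpolation=cv2.INTER_CUBIC)
cv2.imwrite('pics/k5.png',np.hstack([crop(read_camera('scene'),367,220),crop(read_camera('side'),320,85)]))
i,T=snap('g2'); cv2.imwrite('pics/g2c.png',cv2.resize(i[165:305,220:420,::-1],None,fx=4,fy=4))
E
```

```text
False [ 0.51427255 -0.25954048 -0.00990743] [-1.13369784 -0.86948113  1.20732023] 13.825
```

View pics/k5.png

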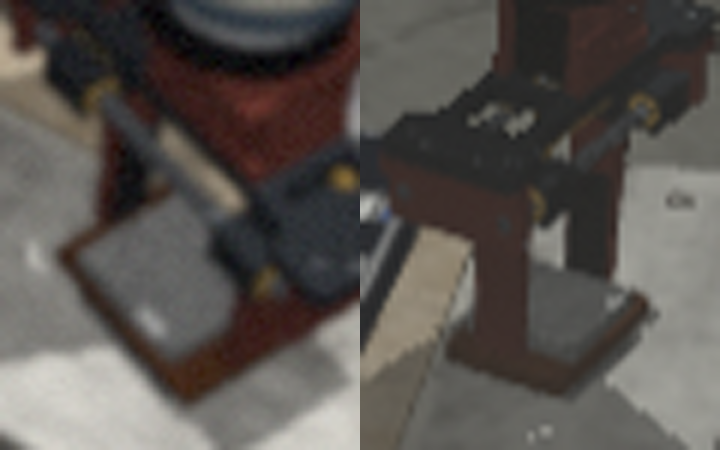

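View pics/g2c.png

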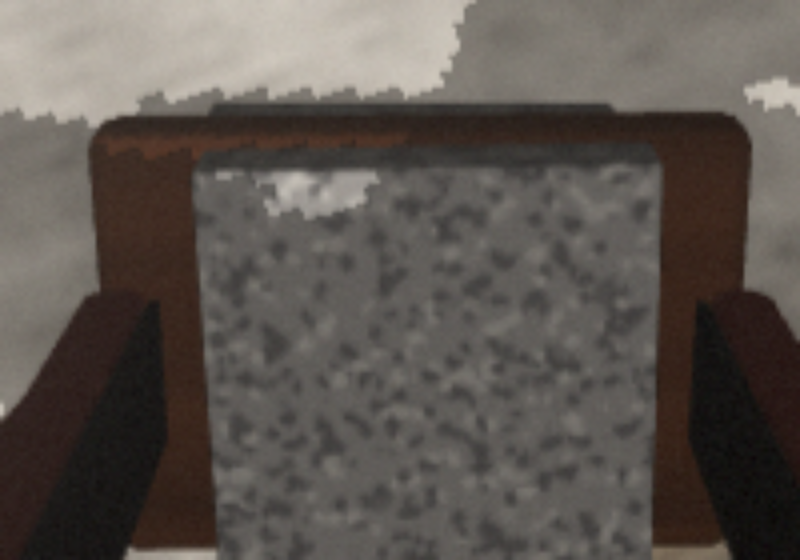

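The fingers now straddle the tile, with clear gaps on both sides and the tips close to the spacer's face. I'll take the last few millimetres to touch, back off slightly, and grip.

```bash
python3 - <<'E'
from h import *
x,y=.5142,-.2595
f0=get_ft_force()
r=movel([x,y,-.017],v=.008,until_force=3.0)
p=get_tcp_pos(); print(r,p,get_ft_force()-f0,get_time())
if r:
    movel([x,y,p[2]+.0018],v=.02); print(get_tcp_pos(),get_ft_force()-f0)
    command_gripper(0.0); print('grip',get_grip_width()*88)
E
```

```text
True [ 0.51427762 -0.25954395 -0.01150909] [-0.34570422 -0.38591797  4.23419763] 14.3833
[ 0.51425084 -0.25953967 -0.00967731] [-0.18505587 -0.04127609 -0.03250484]
grip 55.74891599303223
```

I have the tile: the grip reads 55.7 mm against 56. The touch puts the tips 33.5 mm above the readout. I'll lift it, carry it over the pad, and check the alignment before lowering.

```bash
python3 - <<'E'
from h import *
x,y=.5142,-.2595
movel([x,y,.10],v=.12); print(get_grip_width()*88,get_ft_force())
move_pose([.4994,.2876,.10],down(np.radians(87.7))); print(get_grip_width()*88,get_tcp_pos())
movel([.4994,.2876,.02],v=.12)
i,T=snap('p1'); print(get_tcp_pos(),get_time())
def crop(i,x,y,w=90,h=90,k=4): return cv2.resize(i[y:y+h,x:x+w,::-1],None,fx=k,fy=k,interpolation=cv2.INTER_CUBIC)
cv2.imwrite('pics/p1b.png',np.hstack([crop(read_camera('scene'),185,120),crop(read_camera('side'),255,245)]))
E
```

```text
55.855022955856484 [ 0.37729893 -0.41764966 -0.91344021]
56.07866783930226 [0.49983565 0.28681929 0.09998116]
[0.50008691 0.28789946 0.02074755] 18.9167
```

View pics/p1.png

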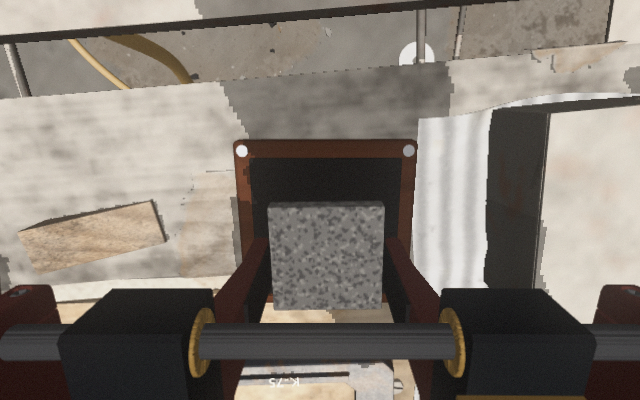

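View pics/p1b.png

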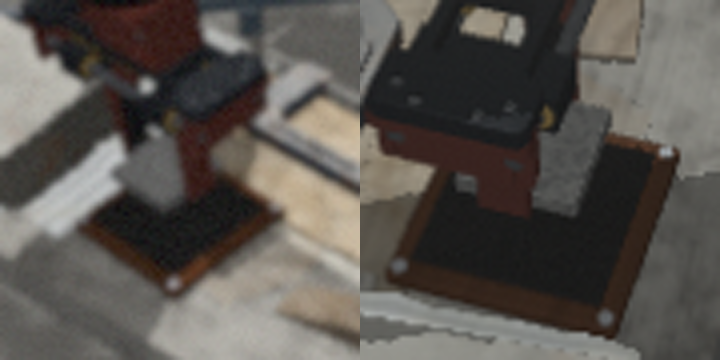

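The tile sits level in the grip, at cols 269–384 and rows 205–309. It's centred between the pad's edges at cols 250 and 400. I'll lower it to contact and check the x direction before releasing.

```bash
python3 - <<'E'
from h import *
f0=get_ft_force()
movel([.4994,.2876,-.006],v=.06)
r=movel([.4994,.2876,-.025],v=.012,until_force=3.0)
print(r,get_tcp_pos(),get_ft_force()-f0,get_time())
i,T=snap('p2')
E
```

```text
True [ 0.49937385  0.28755817 -0.01490803] [0.88693595 0.41911397 5.79887315] 20.4583
```

View pics/p2.png

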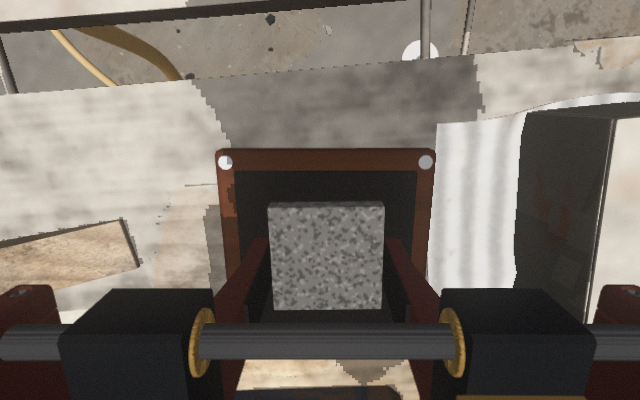

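```bash
python3 - <<'E'
from h import *
T0=np.load('pics/p2.npy')
for d in (0,.01,.0335):
    T=T0.copy();T[2,3]+=d
    P=plane('wrist',[(268.5,208),(384,207),(382.5,309),(273,309)],.027,T); Q=plane('wrist',[(237,171),(414,171)],.017,T)
    print(d,P.mean(0),np.linalg.norm(np.roll(P,-1,0)-P,axis=1),'pad edge mid',Q.mean(0),np.linalg.norm(Q[1]-Q[0]),'off x from pad centre',P.mean(0)[0]-Q.mean(0)[0]-.045)
E
```

```text
0 [0.49791676 0.28823101 0.027     ] [0.05478666 0.05572885 0.05697073 0.05520259] pad edge mid [0.4546652  0.28920466 0.017     ] 0.08654007171711633 off x from pad centre -0.0017484408663108325
0.01 [0.50291125 0.28804898 0.027     ] [0.05831918 0.05932212 0.06064408 0.05876193] pad edge mid [0.45673732 0.28909263 0.017     ] 0.09178199751968776 off x from pad centre 0.0011739304753784902
0.0335 [0.51464831 0.28762122 0.027     ] [0.06662061 0.06776631 0.06927645 0.06712639] pad edge mid [0.4616068  0.28882938 0.017     ] 0.10410052315573069 off x from pad centre 0.008041503128348268
```

The tile is centred on the pad within about 2 mm, and contact came at -0.0149 against -0.0147 predicted. Releasing now.

```bash
python3 - <<'E'
from h import *
command_gripper(.8); wait(.3)
x,y=.4994,.2876
movel([x,y,.12],v=.12)
i,T=snap('p3'); print(get_tcp_pos(),get_time())
# towards stack, jaws along spacer x
move_pose([.5142,-.2595,.12],down(np.radians(-19.2)))
i,T=snap('s1'); print(get_tcp_pos(),get_time())
a=cv2.imread('pics/p3.png')[60:330,180:480]; b=cv2.imread('pics/s1.png')[60:330,180:480]
cv2.imwrite('pics/ps.png',cv2.resize(np.hstack([a,b]),None,fx=1.33,fy=1.33))
E
```

```text
[0.49885229 0.28727934 0.11912181] 22.5917
[ 0.51461221 -0.2586573   0.12002278] 24.6167
```

View pics/ps.png

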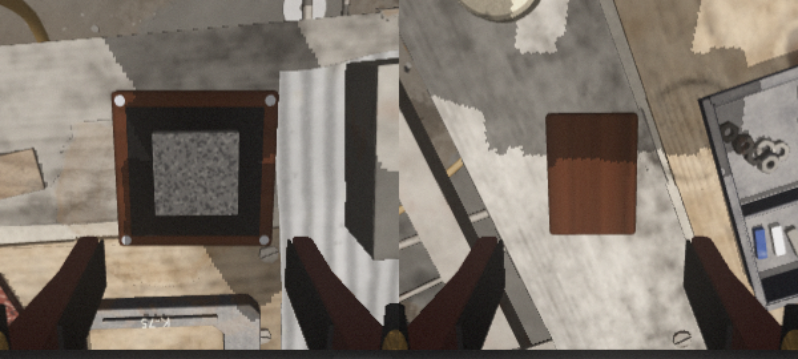

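The tile lies flat in the middle of the pad, and the spacer is untouched and square to the picture. I'll measure the spacer again from this view.

```bash
python3 - <<'E'
from seg import *
i=cv2.imread('pics/s1.png')[:,:,::-1].copy(); T=np.load('pics/s1.npy')
b,d=masks(i); uv,A=quad(b,(180+(592-400)/1.33,60+173/1.33)); print(uv.round(1)); report('spacer',uv,.022,T)
i=cv2.imread('pics/p3.png')[:,:,::-1].copy(); T=np.load('pics/p3.npy')
E
```

```text
[[358.8 145.6]
 [356.9 235.4]
 [293.3 235.4]
 [290.2 145.6]]
spacer ctr [ 0.513 -0.259  0.022] sides [82.6 58.8 82.6 58.7] ang [-108.8  160.9   71.2  -19.1]
```

The spacer centre is (0.513, -0.259) at -19°, with sizes 58.8 x 82.6. The gripper body may reach over the tray with its jaws along x, so I'll check the tray's height first.

```bash
python3 - <<'E'
import cv2,numpy as np
def crop(f,x,y,w=80,h=70,k=5):
    i=cv2.imread(f); return cv2.resize(i[y:y+h,x:x+w],None,fx=k,fy=k,interpolation=cv2.INTER_CUBIC)
cv2.imwrite('pics/t.png',np.hstack([crop('pics/a_scene.png',402,208),crop('pics/a_side.png',280,95)]))
E
```

```text
(no output)
```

View pics/t.png

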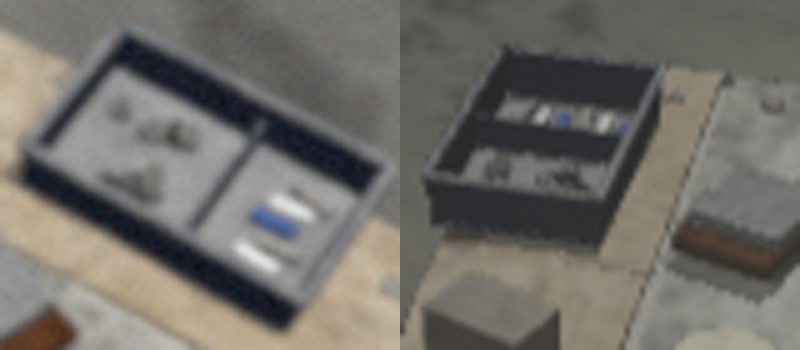

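```bash
python3 - <<'E'
from h import *
S=lambda x,y:(402+x/5,208+y/5); D=lambda x,y:(280+(x-400)/5,95+y/5)
for a,b in (((25,152),(601,200)),((288,302),(660,68))):
    P,e=tri(S(*a),D(*b)); v=P[:2]-np.array([.513,-.259]); a=np.radians(-19.2)
    print(P,e,'along jaws',v@[np.cos(a),np.sin(a)],'across',v@[-np.sin(a),np.cos(a)])
print(tri((402+25/5,208+190/5),(280+(600-400)/5,95+250/5)))
E
```

```text
[ 0.59294308 -0.23708163  0.03122156] 0.0017690635067806302 along jaws 0.06828813890960325 across 0.046989804612414775
[ 0.59234254 -0.37960364  0.03381531] 0.002305107755894624 along jaws 0.11459173700515254 across -0.08780210779572113
(array([ 0.59559422, -0.23987863, -0.00225936]), np.float64(0.004701480880668329))
```

The tray rim is at z of about 0.033, and the gripper body stays around 0.06, so it clears. The open fingers also miss it, at 58 mm against 84 mm. Going for the spacer.

```bash
python3 - <<'E'
from h import *
x,y=.5130,-.2590
command_gripper(.86)
movel([x,y,.02],v=.12); f0=get_ft_force()
r=movel([x,y,-.0205],v=.035,until_force=4.0)
print(r,get_tcp_pos(),get_ft_force()-f0)
if not r:
    command_gripper(0.0); print('grip',get_grip_width()*88,get_ft_force()-f0)
    movel([x,y,.005],v=.05); print(get_grip_width()*88,get_ft_force()-f0,get_time())
    i,T=snap('s2')
    def crop(i,x,y,w=60,h=75,k=5): return cv2.resize(i[y:y+h,x:x+w,::-1],None,fx=k,fy=k,interpolation=cv2.INTER_CUBIC)
    a=np.hstack([crop(read_camera('scene'),367,220),crop(read_camera('side'),320,85)])
    b=cv2.resize(i[130:330,220:430,::-1],(394,375)); cv2.imwrite('pics/s2b.png',np.hstack([a[:,:400],b]) if 0 else np.hstack([cv2.resize(a,(400,250)),b[:250]]))
E
```

```text
False [ 0.51316956 -0.25910577 -0.02026876] [-0.26934359 -0.87759016 -0.53249749]
grip 59.56429108251155 [0.23404804 0.04550125 1.38844447]
59.88323245607113 [-0.17779462 -0.51084092 -0.16197933] 28.3
```

View pics/s2b.png

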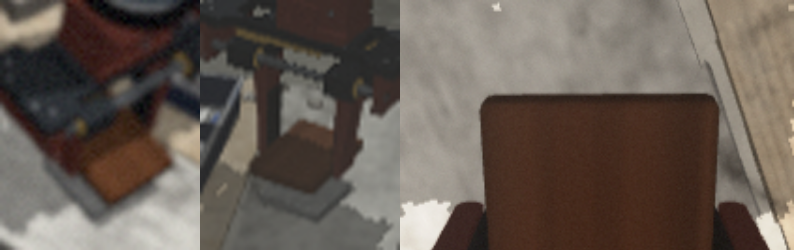

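View pics/s2.png

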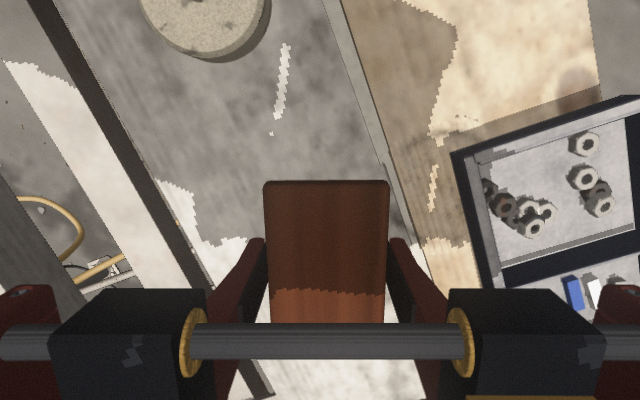

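The spacer is held level and the grip reads 59.9 mm. I'll carry it above the pile at yaw -13.3° and check there.

```bash
python3 - <<'E'
from h import *
movel([.513,-.259,.09],v=.12)
x,y=.5347,.0172
move_pose([x,y,.09],down(np.radians(-13.3)))
movel([x,y,.02],v=.1); print(get_grip_width()*88,get_tcp_pos(),get_time())
i,T=snap('q1')
def crop(i,x,y,w=80,h=75,k=4): return cv2.resize(i[y:y+h,x:x+w,::-1],None,fx=k,fy=k,interpolation=cv2.INTER_CUBIC)
cv2.imwrite('pics/q1b.png',np.hstack([crop(read_camera('scene'),272,165),crop(read_camera('side'),278,150)]))
E
```

```text
59.635574420072146 [0.53506772 0.01705457 0.02029684] 31.2333
```

View pics/q1.png

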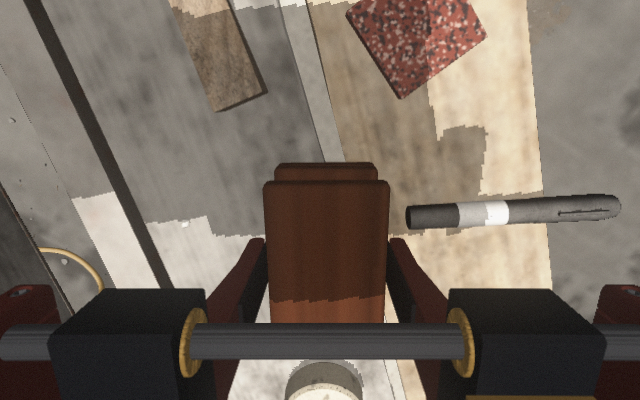

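View pics/q1b.png

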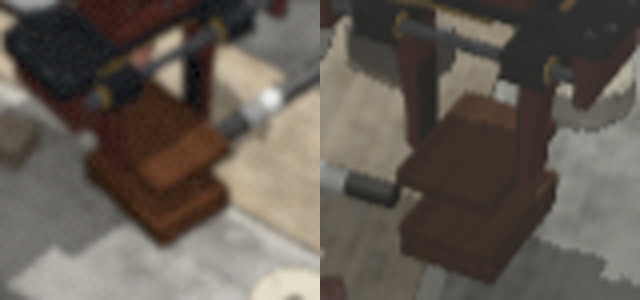

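The held plate (cols 263–389) and the pile (cols 275–377) share a centre at col 326, and their edges are parallel. The height gap matches what I expected, so I'll lower to contact.

```bash
python3 - <<'E'
from h import *
x,y=.5347,.0172
f0=get_ft_force(); movel([x,y,.0],v=.06)
r=movel([x,y,-.013],v=.01,until_force=3.0)
print(r,get_tcp_pos(),get_ft_force()-f0,get_time())
i,T=snap('q2')
def crop(i,x,y,w=80,h=75,k=4): return cv2.resize(i[y:y+h,x:x+w,::-1],None,fx=k,fy=k,interpolation=cv2.INTER_CUBIC)
cv2.imwrite('pics/q2b.png',np.hstack([crop(read_camera('scene'),272,165),crop(read_camera('side'),278,150)]))
E
```

```text
True [ 0.53470616  0.01719625 -0.00636738] [-1.8636707  -1.12330004  5.24309179] 32.6083
```

View pics/q2b.png

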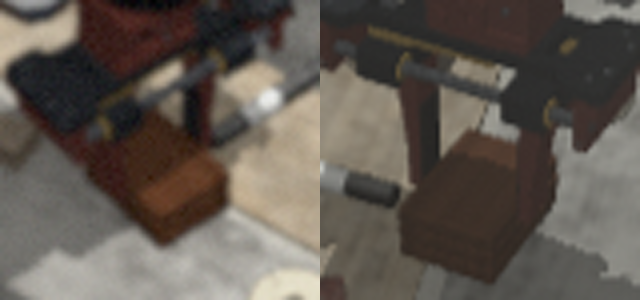

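Contact came at -0.0064, against -0.0063 expected, and all three plates are flush. I'll release, retreat and look.

```bash
python3 - <<'E'
from seg import *
x,y=.5347,.0172
command_gripper(.8); wait(.3); movel([x,y,.03],v=.06); movel([x,y,.2],v=.15); wait(.2)
i,T=snap('r1'); print(get_tcp_pos(),get_time())
b,d=masks(i); cr=(326,170)
try:
    uv,A=quad(b,cr); report('spacer',uv,.036,T)
except Exception as e: print(e)
def crop(i,x,y,w=80,h=75,k=4): return cv2.resize(i[y:y+h,x:x+w,::-1],None,fx=k,fy=k,interpolation=cv2.INTER_CUBIC)
s,e=read_camera('scene'),read_camera('side')
cv2.imwrite('pics/r1b.png',np.vstack([np.hstack([crop(s,272,165,80,70),crop(e,278,150,80,70)]),np.hstack([crop(s,190,140,80,70),crop(e,260,262,80,70)])]))
E
```

```text
[0.53437134 0.01718685 0.19938716] 35.7667
spacer ctr [0.535  0.0176 0.036 ] sides [82.1 58.5 84.  59.5] ang [-103.3  168.6   77.5  -13.3]
```

View pics/r1.png

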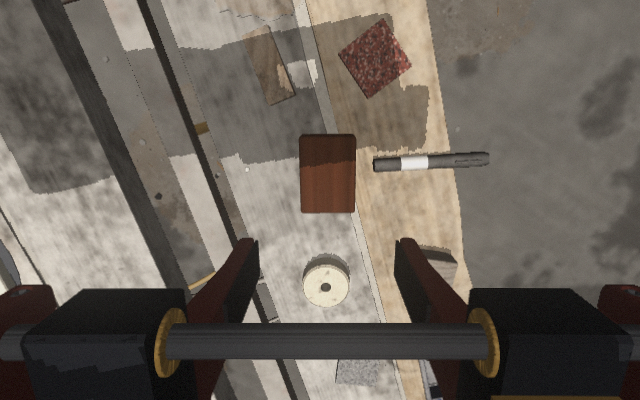

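View pics/r1b.png

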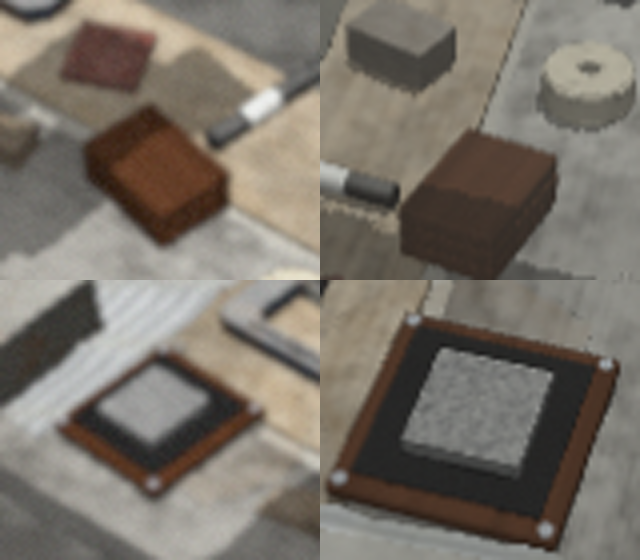

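The pictures show the pile of three flush and squared, its top around (328,173) in the wrist view. The tile is flat and centred on the pad, and the gripper is clear of everything. Handing in.

```bash
python3 -c "
from station import *
job_done(); print(get_time())"
```

```text
the job is handed in; nothing more can be done
the job is handed in; nothing more can be done
```

I moved the upper tile to the middle of the rubber pad and laid the spacer on the pile of two plates, then handed the job in at about 36 s of the 56 s. No verdict was reported.

**Last checks:**
- **Tile:** it lies flat on the pad. Just before release I measured its centre within about 2 mm of the pad's middle, and the final pictures agree.
- **Spacer:** its centre measured (0.535, 0.018), against (0.535, 0.017) for the pile at the start. Its edges line up with the pile's within about 1°, and the three plates look flush from both fixed cameras.
- **Pile and gripper:** the pile shows no sign of having shifted. The open gripper was well clear of everything at hand-in.

**What disagreed or failed:**
- **Fingertip height:** the real fingertips sit about 33 mm higher than the reported TCP height. Because of this, my first attempt closed on nothing above the tile and moved nothing. I then felt for the spacer's top face with a light touch and worked from that height. The contact heights at the pad and the pile then came within 0.2 mm of what I predicted.
- **Fixed cameras:** triangulating from the two fixed cameras gave an offset of about 26 mm, and a tile position about 5 mm from the wrist camera's. I used the touch and wrist camera values.

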